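# Unpack a backup-disk cartridge and slide it into its dock

### The arm

A 6-joint arm with a two-finger parallel gripper is mounted at the origin on a cart in front of the work surface, level with it; the furniture and walls round the work are solid. World frame = base frame: x ahead of the robot, y to its left, z up, the work surface at z = 0. Lengths are in m, angles in rad, forces in N, time in s.
With the tool pointing down it reaches from about 0.325 to 0.85 m from the base axis. Payload 4.4 kg.
Tool frame: the origin (TCP) lies at the very end of the fingers, on their centre line; the grasp point (between the pads) lies 19 mm behind it (hold_point_z is the distance from the TCP to the grasp point, in m); z points along the fingers, y is the line along which they close (so a half turn about z gives the same grasp; the last joint's range is limited). The gripper opens to 94 mm and grips with 3 to 60 N. Pads are 16 mm wide; open, the fingers measure 119 mm over their backs; the gripper's body (75 mm by 177 mm) begins 78 mm behind the grasp point.
Start: joints at [1.036, 0.207, 1.542, -0, 1.393, -0.15], TCP at [0.216, 0.533, 0.205] pointing down, gripper open.
Joint ranges: [-2.73, 2.73], [-0.86, 2.22], [0.23, 2.46], [-1.11, 4.25], [0.08, 2.63], [-2.82, 2.82]. Speed limits (rad/s): [2.79, 2.79, 3.14, 3.14, 3.14, 3.14].

### API

Orientations are given as a unit quaternion [x, y, z, w].
In Python, from station import state, camera, camera_info, hand_in, boxes_of, pinpoint, hold_point_z gives the robot as it stands.
- The arm moves only by the tool move_arm, never from a script. Its argument "moves" is text: rows parted by semicolons, each of 5 numbers parted by spaces: the finger opening in mm, from 0 to 94, then the shift along the tool's x, y, z in mm, then the turn about the tool's z in degrees. In form: jaw dx dy dz turn; .... A call has 1 to 12 rows; each row shifts and turns the commanded pose from where the row before left it, along the tool's axes as they then stand; what a row does not reach is not made up. A row lasts 1/12 s, in which the tool goes at most 41.7 mm and 7.16 degrees, less where a joint would pass 70% of its speed; a pose out of reach is approached as far as the arm can. A call with a gripper value outside its range is refused whole. The fingers move at their own pace and stop on an object; "newtons" is the grip in N (left out, the last holds). Time passes only in rows, so rows that do not move let the fingers close. It gives the time, the measured TCP pose, the force, the opening and the grip force at its end, in the units of the state.
- state(): the state, without advancing time (a new reading comes with each control period).
- camera(name): name is "scene" or "top" or "wrist"; returns (picture, depth): 384x512x3 uint8, blue, green, red; 384x512 float32, m along the optical axis (not along the pixel's ray), 0 where there is no reading.
- camera_info(name): a dict with "intrinsics" (3x3 intrinsics, pixels), "rvec" (rotation vector, rad) and "tvec" (3), from world to camera coordinates, as OpenCV has them. Camera axes: x right, y down, z forward; pixel columns grow to the right and rows downward; lengths in m; the calibration is good to about 2 mm. The wrist camera is an equidistant fisheye: a pixel r from the principal point sees the ray r / f radians off the axis. A picture is of the moment at which its call begins: read the wrist's pose just before it. camera_info takes no time and is no camera call; for the wrist camera it gives the pose at the moment of the call.
- hand_in(): hands the job in; it is judged then, once.
Trained networks look in the newest picture that a camera, given by its name, has taken for a name from the list of things; names that differ only in an ending like _2 or _b are one class to them, and where a whole thing is asked for, a point or a joint stands for the part that bears it (a point fixed in the world has none). Each returns a list of dicts, best first, with "confidence" (0 to 1); they miss things now and then, are a little off and sometimes report something else, mostly with a low value. They report only what shows in the picture. A call takes as long as a camera call.
- boxes_of(label, camera): "point" ([column, row] in pixels, amid what is visible of it).
- pinpoint(label, camera): "point" ([column, row] in pixels: a listed point, or the origin of a listed thing).
The state is a dict: "time": time; "joints": joint angles; "qd": joint speeds; "joint_torque": joint torques, N m; "position": TCP position; "orientation": TCP orientation; "contact_force": force on the tool from outside, world axes, zero at the start; "wrist_torque": the same for the moment, N m; "gripper_width": opening from 0.0 (shut) to 1.0 (fully open); "grip_force": force on a finger pad.
Only numpy, scipy, OpenCV 4.12 (cv2) and the standard library are available. Lean on these libraries where they do the work, as an engineer would, in place of code of your own. Each camera call takes 0.05 s, during which the arm holds its last target. There are 200 camera calls.

### The job

Fold both flaps of the small carton right back, take out the disk cartridge that stands inside, and slide it into the bay of the disk dock, plain end first, gently pushing it in until it is fully home against the stop. Keep the cartridge upright all the way, and leave the flaps folded back and the other things on the desk where they are.

Things in the scene. Friction and masses are not known exactly. Their poses are not given: they have to be found in the camera images.
- dock: Disk dock, an upright aluminium box with a black front, fixed to the desk: 150 long (x) x 64 wide (y) x 114 high (z). Origin at the centre of its underside, z up; x runs from its open front (x = -75) to its back. The bay is a straight level tunnel along x, 27.5 wide and 88 high (floor at z = 12, roof at z = 100), open only at the front.
- bay_mouth (a point): Middle of the bay's floor level in the plane of the dock's front (dock x = -75, z = 12); axes as the dock's, the way in is +x. Over the first 13 mm side guides widen the bay to about 34, and sill and roof stand 4 back.
- bay_stop (a point): Middle of the bay's floor at its inner stop (dock x = +31, z = 12); axes as the dock's. The cartridge is home when its plain end meets this stop; its ribbed end then still stands 14 mm out of the dock's front.
- carton: Small brown cardboard carton, fixed to the desk: 176 long (x) x 122 wide (y) x 100 high without flaps, walls and floor 4. Origin at the centre of its underside, z up. Inside, at each end, a grey pulp cushion, its top at z = 62, holds up to 13 mm of the cartridge's end in a slot 29 wide; for x = -47 to +47 both sides of the cartridge are free out to the walls.
- flap_left (a joint): Top flap 174 long and 60 wide, 3 thick, hinged along the carton's long +y rim. 0 = shut level over the carton, 1.57 = standing upright, 3.14 = folded back level outwards, 3.5 = its limit. At the start it stands about half open. It stays where it is left (light friction).
- flap_right (a joint): The same flap hinged along the carton's -y rim; same values.
- flap_left_hinge (a point): Middle of the left flap's hinge line, on the carton's rim (carton x = 0, y = +60, z = 100); axes as the carton's, hinge along x.
- flap_right_hinge (a point): Middle of the right flap's hinge line (carton x = 0, y = -60, z = 100).
- flap_left_edge (a point): Middle of the left flap's free long edge.
- flap_right_edge (a point): Middle of the right flap's free long edge.
- cartridge: Removable disk cartridge, a flat dark grey box standing on its long narrow side: 120 long (x) x 24 thick (y) x 84 high (z), about 200 g. Origin at the centre of its underside, z up. At first it stands in the carton, 4 above the carton's underside, its x along the carton's. The +x end is plain and goes into the bay first; the -x end has fine upright ribs on its sides and stays outside.
- cartridge_lead (a point): Middle of the bottom edge of the cartridge's plain leading end (cartridge x = +60, z = 0).
- cartridge_grip_end (a point): Middle of the bottom edge of the cartridge's ribbed end (cartridge x = -60, z = 0).
- speaker: Bystander: small black desk speaker, 92 x 110 x 152 high, origin under its centre.
- earbuds: Bystander: white earbud case, 47 x 58 x 25.
- tray: Bystander: small wooden tray, 82 x 86 x 20.
- amplifier: Bystander: flat black headphone amplifier with a small knob, 113 x 48 x 33.
- remote: Bystander: flat white remote, 86 x 40 x 8.
- jar: Bystander: small round jar with a black lid, 50 across, 48 high.

How it is judged:
By the outcome, as a careful person would: the job done as asked, in the order asked, and still so for the second after the job is handed in, with the robot touching nothing.
It also fails if it takes over 64 s, if anything falls off the work surface, if the arm or the gripper's body presses on something with over 40 N, if the wrist force passes 120 N, or if a joint passes its speed limit or range.

## Working session

There is one attempt and no reset: what is moved stays moved. The work goes in short steps, Python scripts to look and compute and a tool call to move; the robot and the scene stay as the last step left them, time stands still between calls to the robot, and variables do not carry over. Pictures are saved under pics/ and viewed, at most 10 in all, crops included, and the job is handed in when it is done.

Besides the shell and the picture viewer there is one more tool, called by a JSON object that holds its "fn" and its "kwargs". move_arm: Moves the arm, as the interface text tells. Its arguments: {"type":"object","properties":{"moves":{"type":"string"},"newtons":{"type":"number"}},"required":["moves"]}

```bash
mkdir -p pics; ls
cat > h.py <<'E'
import numpy as np, cv2
from scipy.spatial.transform import Rotation as R
from station import *
def cam(n):
    i=camera_info(n); return np.array(i["intrinsics"]),R.from_rotvec(np.ravel(i["rvec"])).as_matrix(),np.ravel(i["tvec"])
def ray(n,p,c=None):
    K,Rm,t=c or cam(n); d=np.array([(p[0]-K[0,2])/K[0,0],(p[1]-K[1,2])/K[1,1],1.])
    return -Rm.T@t, Rm.T@d
def atz(n,p,z,c=None):
    o,d=ray(n,p,c); return o+d*(z-o[2])/d[2]
def cloud(n,D,c=None):
    K,Rm,t=c or cam(n); v,u=np.mgrid[:384,:512]
    P=np.stack([(u-K[0,2])/K[0,0]*D,(v-K[1,2])/K[1,1]*D,D],-1)
    return (P-t)@Rm
def proj(n,X,c=None):
    K,Rm,t=c or cam(n); q=K@(Rm@np.asarray(X,float)+t); return q[:2]/q[2]
E
python3 - <<'E'
from h import *
print(state())
L=["dock","bay_mouth","carton","flap_left_hinge","flap_right_hinge","flap_left_edge","flap_right_edge","cartridge","cartridge_lead","cartridge_grip_end","speaker","jar","tray","amplifier","remote","earbuds"]
ims=[]
for n in["scene","top"]:
    p,D=camera(n); np.savez(f"{n}0.npz",p=p,D=D); 
    K,Rm,t=cam(n); print(n,-Rm.T@t,Rm[2]); C=cloud(n,D)
    ims.append(p)
    for l in L:
        r=pinpoint(l,n)[:2]
        for q in r:
            u,v=q["point"]; 
            i,j=int(min(max(v,0),383)),int(min(max(u,0),511))
            print(n,l,round(q["confidence"],2),np.round([u,v]),np.round(C[i,j],3))
cv2.imwrite("pics/s0.png",cv2.resize(ims[0],(800,600)));cv2.imwrite("pics/t0.png",cv2.resize(ims[1],(800,600)))
E
```

```text
pics
{'time': 0.0, 'joints': array([ 1.03553527e+00,  2.07414027e-01,  1.54298142e+00, -2.43351756e-05,
        1.39351092e+00, -1.50466297e-01]), 'qd': array([ 6.00343649e-04, -9.89731492e-05, -5.99176672e-04,  1.55761973e-03,
       -3.70394403e-04,  7.68362835e-04]), 'joint_torque': array([-1.16802181e-03, -3.70889819e+01, -2.81408519e+01,  6.98115723e-02,
        3.62697209e-02, -1.52309563e-04]), 'position': array([0.21540813, 0.53222956, 0.20428121]), 'orientation': array([ 1.91210341e-01,  9.81548403e-01, -1.09354607e-03, -3.77640154e-04]), 'contact_force': array([ 0.61927019, -0.79039833,  0.53034901]), 'wrist_torque': array([-0.02039458, -0.05761287, -0.0207492 ]), 'grip_force': 0.0, 'gripper_width': 1.0019544507867526}
scene [-0.18678029 -0.70954872  0.74133369] [ 0.6786014   0.50454501 -0.53379253]
scene dock 0.66 [224. 204.] [ 0.585 -0.033  0.048]
scene bay_mouth 0.67 [213. 216.] [ 0.562 -0.006  0.011]
scene carton 0.86 [281. 251.] [ 0.487 -0.287  0.076]
scene carton 0.22 [152. 221.] [0.434 0.106 0.015]
scene flap_left_hinge 0.67 [199. 258.] [ 0.404 -0.102  0.011]
scene f
[... 1542 characters left out ...]
1.] [ 0.577 -0.283  0.131]
top cartridge 0.6 [294. 208.] [ 0.566 -0.226  0.09 ]
top cartridge_lead 0.88 [293. 189.] [ 0.618 -0.225  0.088]
top cartridge_grip_end 0.92 [299. 230.] [ 0.507 -0.239  0.078]
top cartridge_grip_end 0.39 [209. 193.] [0.609 0.004 0.115]
top speaker 0.74 [138. 144.] [0.739 0.184 0.142]
top speaker 0.58 [207. 190.] [0.617 0.006 0.116]
top jar 0.68 [184. 139.] [0.771 0.075 0.052]
top jar 0.29 [277. 210.] [ 0.559 -0.176  0.118]
top tray 0.79 [356. 165.] [ 0.694 -0.417  0.006]
top tray 0.52 [212. 215.] [0.554 0.002 0.008]
top amplifier 0.6 [347. 202.] [ 0.584 -0.384  0.029]
top remote 0.76 [246. 259.] [ 0.427 -0.09   0.007]
top earbuds 0.52 [173. 255.] [0.443 0.111 0.03 ]
```

View pics/t0.png

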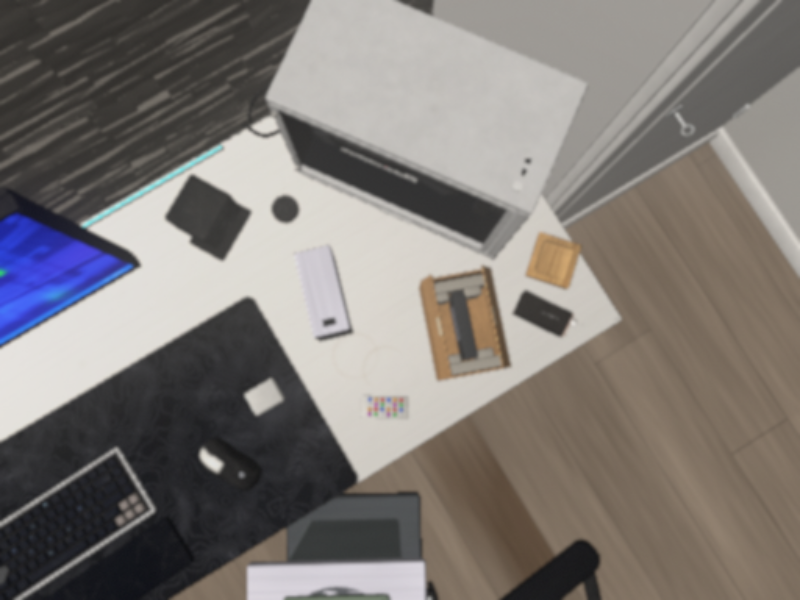

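View pics/s0.png

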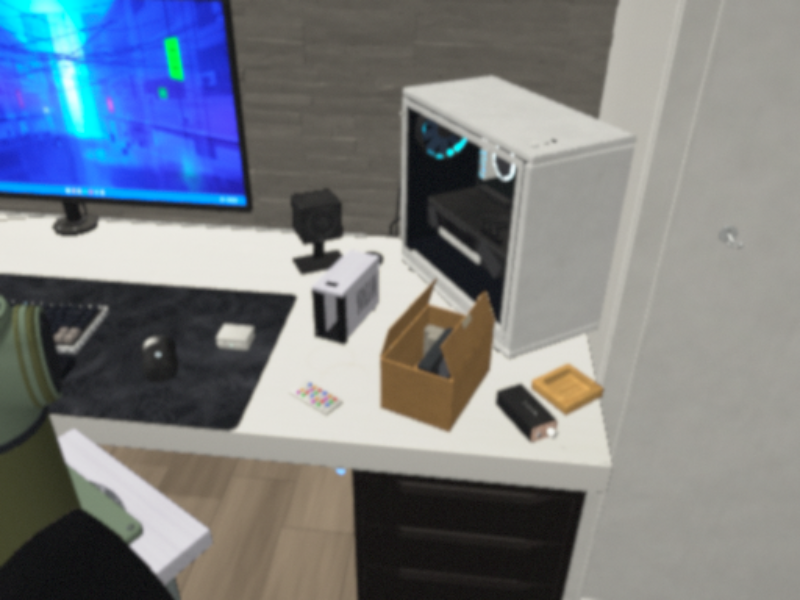

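Run:
```python
from h import *
for n in ["top","scene"]:
    z=np.load(n+"0.npz"); C=cloud(n,z["D"]); ok=z["D"]>0
    # dock top
    m=ok&(abs(C[...,2]-.114)<.008)&(abs(C[...,0]-.63)<.13)&(abs(C[...,1]-.0)<.09)
    P=C[m]; r=cv2.minAreaRect(P[:,:2].astype(np.float32)*1000); print(n,"dock",len(P),r,P[:,2].mean())
    # cartridge top
    m=ok&(abs(C[...,2]-.088)<.006)&(abs(C[...,0]-.565)<.08)&(abs(C[...,1]+.23)<.035)
    P=C[m]
    if len(P)>20: print(n,"cart",len(P),cv2.minAreaRect(P[:,:2].astype(np.float32)*1000),P[:,2].mean())
    # carton everything above .092
    m=ok&(C[...,2]>.094)&(abs(C[...,0]-.565)<.13)&(abs(C[...,1]+.235)<.11)
    P=C[m]
    for s,sg in (("L",P[P[:,1]>-.232]),("R",P[P[:,1]<-.232])):
        print(n,s,len(sg),sg.min(0),sg.max(0))
        for a in np.arange(.095,.17,.01):
            k=sg[abs(sg[:,2]-a)<.005]
            if len(k)>5:
                f=np.polyfit(k[:,0]-.565,k[:,1],1); print("  z%.3f y=%.4f slope %.3f n%d x %.3f..%.3f"%(a,f[1],f[0],len(k),*np.percentile(k[:,0],[2,98])))
```

```text
top dock 1332 ((627.411865234375, 11.421272277832031), (150.68524169921875, 64.41854095458984), 12.881844520568848) 0.11426526899914488
top cart 382 ((554.2865600585938, -235.5443115234375), (143.750732421875, 28.117891311645508), 11.830090522766113) 0.08792804874510192
top L 599 [ 0.47226564 -0.23140152  0.09404638] [ 0.65519631 -0.15961678  0.16566278]
  z0.095 y=-0.2146 slope 0.056 n33 x 0.476..0.655
  z0.105 y=-0.1815 slope 0.049 n80 x 0.474..0.652
  z0.115 y=-0.1738 slope 0.165 n87 x 0.477..0.638
  z0.125 y=-0.1766 slope 0.168 n88 x 0.479..0.639
  z0.135 y=-0.1793 slope 0.167 n80 x 0.477..0.639
  z0.145 y=-0.1819 slope 0.168 n86 x 0.476..0.640
  z0.155 y=-0.1853 slope 0.169 n125 x 0.478..0.640
  z0.165 y=-0.1864 slope 0.165 n20 x 0.482..0.638
top R 572 [ 0.47926733 -0.30782355  0.09407316] [ 0.69488322 -0.23333402  0.38664593]
  z0.095 y=-0.2600 slope -0.002 n42 x 0.479..0.695
  z0.105 y=-0.2821 slope 0.063 n65 x 0.482..0.684
  z0.115 y=-0.2922 slope 0.126 n66 x 0.501..0.694
  z0.125 y=-0.2880 slope 0.147 n60 x 0.494..0.661
  z0.135 y=-0.2848 slope 0.079 n65 x 0.496..0.693
  z0.
[... 651 characters left out ...]
635
  z0.135 y=-0.1839 slope 0.168 n65 x 0.472..0.637
  z0.145 y=-0.1867 slope 0.167 n66 x 0.473..0.638
  z0.155 y=-0.1892 slope 0.164 n94 x 0.475..0.638
  z0.165 y=-0.1900 slope 0.168 n9 x 0.502..0.605
scene R 1453 [ 0.47516476 -0.31100328  0.09408863] [ 0.69499981 -0.23226443  0.38667563]
  z0.095 y=-0.2862 slope -0.144 n114 x 0.478..0.693
  z0.105 y=-0.2920 slope -0.022 n152 x 0.479..0.694
  z0.115 y=-0.2951 slope 0.099 n162 x 0.491..0.693
  z0.125 y=-0.2918 slope 0.075 n176 x 0.491..0.693
  z0.135 y=-0.2873 slope 0.072 n175 x 0.491..0.694
  z0.145 y=-0.2835 slope 0.061 n170 x 0.491..0.694
  z0.155 y=-0.2796 slope 0.055 n155 x 0.489..0.694
  z0.165 y=-0.4005 slope 0.805 n14 x 0.690..0.695
```

The top view shows the carton at about (465,325), yawed about 9.5°, with both flaps leaning inward. The cartridge's plain end points away from the robot. The dock is at (325,290), with its front facing the robot and yaw about 13°. In the scene view the two flaps stand upright-ish, and nothing blocks the route at height. I'll go in above the carton with the fingers closed.

{"fn": "move_arm", "kwargs": {"moves": "0 0 0 -10 -6.3; 0 0 0 -10 -6.3; 0 0 0 -10 -6.3; 0 0 0 -10 -6.3; 0 0 0 -10 -6.3; 0 -10 -38 0 0; 0 -10 -38 0 0; 0 -10 -38 0 0; 0 -10 -38 0 0; 0 -10 -38 0 0; 0 -10 -38 0 0; 0 -10 -38 0 0", "newtons": 20}}

```text
time: 2.7
position: [0.3289, 0.2804, 0.2557]
orientation: [-0.083, 0.997, 0.0, 0.0]
contact_force: [1.4, -0.4, 0.2]
gripper_width: 0.189
grip_force: 0.0
```

```bash
cat >> h.py <<'E'
def go(x,y,z=None,tyaw=None,ax=None):
    "remaining shift in tool axes, mm/deg"
    s=state(); T=R.from_quat(s["orientation"]).as_matrix(); p=s["position"]
    d=T.T@(np.array([x,y,p[2] if z is None else z])-p)*1000
    a=np.degrees(np.arctan2(T[1,1],T[0,1]))
    print("t",round(s["time"],2),"pos",np.round(p,4),"ty",round(a,2),"tilt",np.round(T[:2,2],4),"shift",np.round(d,1), "turn",None if tyaw is None else round(-(tyaw-a),2),"F",np.round(s["contact_force"],1))
E
python3 - <<'E'
from h import *
go(.555,-.236,.255,99.5)
# cartridge + carton refine from saved top/scene pictures
for n in ["top","scene"]:
    z=np.load(n+"0.npz"); C=cloud(n,z["D"]); g=z["p"].max(-1); sat=g-z["p"].min(-1)
    m=(z["D"]>0)&(C[...,2]>.07)&(C[...,2]<.1)&(abs(C[...,0]-.565)<.075)&(abs(C[...,1]+.23)<.035)&(g<85)&(sat<25)
    P=C[m][:,:2].astype(np.float32)*1000; print(n,len(P)); 
    if len(P)>10: print(cv2.minAreaRect(P), np.median(C[m][:,2]))
for l,n in(("cartridge","top"),("cartridge_lead","top"),("cartridge_grip_end","top")):
    pass
print("lead",atz("top",[293,189],.004),"grip",atz("top",[299,230],.004),"orig",atz("top",[294,208],.004))
E
```

```text
t 2.7 pos [0.3289 0.2804 0.2557] ty 99.49 tilt [0.0009 0.0004] shift [-137.8 -546.7    0.7] turn -0.01 F [ 1.4 -0.4  0.2]
top 347
((564.8321533203125, -232.56092834472656), (116.1897201538086, 23.49224853515625), 9.76073932647705) 0.08798656427061054
scene 219
((563.4833374023438, -237.38632202148438), (121.16712951660156, 24.382747650146484), 10.240944862365723) 0.0883564817820831
lead [ 0.62486305 -0.23345226  0.004     ] grip [ 0.50585502 -0.24696994  0.004     ] orig [ 0.56954986 -0.23459999  0.004     ]
```

{"fn": "move_arm", "kwargs": {"moves": "0 -10 -40 0 0; 0 -10 -40 0 0; 0 -10 -40 0 0; 0 -10 -40 0 0; 0 -10 -40 0 0; 0 -10 -40 0 0; 0 -10 -40 0 0; 0 -10 -40 0 0; 0 -10 -40 0 0; 0 -10 -40 0 0; 0 -10 -40 0 0; 0 -10 -40 0 0"}}

```text
time: 3.7
position: [0.5262, -0.1739, 0.2555]
orientation: [-0.082, 0.997, -0.0, 0.0]
contact_force: [0.6, -0.4, 0.4]
gripper_width: 0.006
grip_force: 0.0
```

Run:
```python
from h import *
go(.56,-.236,.125,99.6)
```

```text
t 3.7 pos [ 0.5262 -0.1739  0.2555] ty 99.42 tilt [ 0.0004 -0.    ] shift [-23.1 -66.8 130.6] turn -0.18 F [ 0.6 -0.4  0.4]
```

{"fn": "move_arm", "kwargs": {"moves": "0 -11 -33 0 0; 0 -12 -33 0 0; 0 0 0 35 0; 0 0 0 35 0; 0 0 0 35 0; 0 0 0 25 0; 0 0 0 0 0; 0 0 18 0 0; 0 0 18 0 0; 0 0 15 0 0; 0 0 15 0 0; 0 0 0 0 0"}}

```text
time: 4.7
position: [0.5489, -0.1643, 0.1274]
orientation: [-0.084, 0.996, -0.0, 0.001]
contact_force: [0.4, 0.0, -0.7]
gripper_width: 0.002
grip_force: 0.0
```

Run:
```python
from h import *
go(.56,-.236,.125,99.6)
```

```text
t 4.7 pos [ 0.5489 -0.1643  0.1274] ty 99.66 tilt [0.0024 0.0001] shift [  1.1 -72.5   2.4] turn 0.06 F [ 0.4  0.  -0.7]
```

{"fn": "move_arm", "kwargs": {"moves": "0 0 13 0 0; 0 0 12 0 0; 0 0 0 8 0; 0 0 0 8 0; 0 0 0 7 0; 0 0 0 6 0; 0 0 0 0 0; 0 0 0 0 0"}}

```text
time: 5.37
position: [0.5436, -0.1435, 0.0952]
orientation: [-0.082, 0.997, 0.0, -0.001]
contact_force: [-0.6, 0.2, 0.2]
gripper_width: 0.007
grip_force: 0.0
```

Run:
```python
from h import *
go(.56,-.236,.125,99.6)
p,D=camera("scene"); cv2.imwrite("pics/s1.png",cv2.resize(p[140:310,150:410],(780,510)))
C=cloud("scene",D); Rm=R.from_euler("z",9.6,degrees=True).as_matrix()
Q=(C-[.5645,-.234,0])@Rm
for a in range(60,125,8):
    m=(D>0)&(abs(Q[...,0])<.085)&(abs(Q[...,1]-a/1000)<.004)&(Q[...,2]>.05)&(Q[...,2]<.2)
    print(a,m.sum(),np.round(np.percentile(Q[m][:,2],[10,50,90]),3) if m.sum()>3 else "")
```

```text
t 5.37 pos [ 0.5436 -0.1435  0.0952] ty 99.41 tilt [-0.0021  0.0008] shift [ -1.  -93.9 -29.9] turn -0.19 F [-0.6  0.2  0.2]
60 183 [0.063 0.099 0.101]
68 119 [0.097 0.099 0.12 ]
76 167 [0.096 0.098 0.164]
84 213 [0.095 0.112 0.171]
92 152 [0.093 0.095 0.164]
100 159 [0.091 0.099 0.17 ]
108 76 [0.089 0.091 0.149]
116 37 [0.087 0.089 0.09 ]
124 0
```

{"fn": "move_arm", "kwargs": {"moves": "0 0 0 -15 0; 0 0 0 -15 0; 0 0 -38 0 0; 0 0 -38 0 0; 0 0 -18 0 0; 0 0 -18 0 0; 0 0 -18 0 0; 0 0 -18 0 0; 0 0 -15 0 0; 0 0 -13 0 0; 0 0 -13 0 0; 0 0 0 0 0"}}

```text
time: 6.42
position: [0.5756, -0.3323, 0.1265]
orientation: [-0.081, 0.997, -0.001, 0.0]
contact_force: [-0.3, 0.1, 0.2]
gripper_width: 0.005
grip_force: 0.0
```

{"fn": "move_arm", "kwargs": {"moves": "0 0 0 8 0; 0 0 0 8 0; 0 0 0 8 0; 0 0 0 6 0; 0 0 0 0 0; 0 0 0 0 0"}}

```text
time: 6.92
position: [0.5748, -0.3287, 0.0952]
orientation: [-0.083, 0.997, 0.001, -0.001]
contact_force: [0.2, 0.0, 0.3]
gripper_width: 0.004
grip_force: 0.0
```

Run:
```python
from h import *
go(.56,-.236,.125,99.6)
p,D=camera("scene"); cv2.imwrite("pics/s2.png",cv2.resize(p[140:310,150:410],(780,510)))
C=cloud("scene",D); Rm=R.from_euler("z",9.6,degrees=True).as_matrix()
Q=(C-[.5645,-.234,0])@Rm
for s in(1,-1):
  for a in range(60,125,8):
    m=(D>0)&(abs(Q[...,0])<.085)&(abs(Q[...,1]*s-a/1000)<.004)&(Q[...,2]>.05)&(Q[...,2]<.2)
    print(s*a,m.sum(),np.round(np.percentile(Q[m][:,2],[10,50,90]),3) if m.sum()>3 else "")
```

```text
t 6.92 pos [ 0.5748 -0.3287  0.0952] ty 99.49 tilt [-0.0019  0.0015] shift [ -0.6  93.9 -29.6] turn -0.11 F [0.2 0.  0.3]
60 174 [0.067 0.1   0.101]
68 110 [0.097 0.099 0.1  ]
76 102 [0.096 0.097 0.099]
84 100 [0.094 0.095 0.097]
92 107 [0.092 0.094 0.096]
100 104 [0.09  0.092 0.093]
108 93 [0.089 0.09  0.092]
116 53 [0.088 0.089 0.09 ]
124 0 
-60 147 [0.056 0.098 0.101]
-68 114 [0.098 0.1   0.101]
-76 91 [0.095 0.097 0.1  ]
-84 140 [0.094 0.097 0.164]
-92 204 [0.092 0.102 0.169]
-100 222 [0.091 0.093 0.16 ]
-108 264 [0.089 0.091 0.164]
-116 176 [0.086 0.088 0.09 ]
-124 2
```

{"fn": "move_arm", "kwargs": {"moves": "0 0 0 -40 0; 0 0 0 -40 0; 60 15 31 -35 0; 60 15 31 0 0; 60 15 32 0 0; 60 0 0 0 0; 60 0 0 0 0"}}

```text
time: 7.55
position: [0.5177, -0.247, 0.2066]
orientation: [-0.083, 0.997, -0.0, 0.0]
contact_force: [-0.1, -0.2, -0.0]
gripper_width: 0.321
grip_force: 0.0
```

```bash
cat >> h.py <<'E'
def wcloud():
    c=cam("wrist"); p,D=camera("wrist"); K,Rm,t=c
    v,u=np.mgrid[:384,:512]; x=(u-K[0,2])/K[0,0]; y=(v-K[1,2])/K[1,1]; r=np.hypot(x,y)+1e-9
    s=np.tan(np.minimum(r,1.5))/r
    return p,D,(np.stack([x*s*D,y*s*D,D],-1)-t)@Rm
E
python3 - <<'E'
from h import *
go(.529,-.240,.2,99.7)
p,D,C=wcloud(); cv2.imwrite("pics/w0.png",cv2.resize(p,(800,600)))
g=p.max(-1).astype(int); sat=g-p.min(-1)
m=(D>0)&(C[...,2]>.08)&(C[...,2]<.096)&(abs(C[...,0]-.565)<.08)&(abs(C[...,1]+.234)<.03)&(sat<30)
for th in (70,90,110):
    P=C[m&(g<th)][:,:2].astype(np.float32)*1000; print(th,len(P),cv2.minAreaRect(P) if len(P)>9 else "")
P,D=camera("top"); C=cloud("top",D); g=P.max(-1).astype(int); sat=g-P.min(-1)
E
```

```text
t 7.55 pos [ 0.5177 -0.247   0.2066] ty 99.54 tilt [ 0.0002 -0.0002] shift [-12.3   5.1   6.6] turn -0.16 F [-0.1 -0.2 -0. ]
70 674 ((565.5738525390625, -237.51490783691406), (117.03960418701172, 22.01592254638672), 8.916595458984375)
90 2092 ((565.9964599609375, -236.14581298828125), (118.2195816040039, 22.98402976989746), 9.735501289367676)
110 2111 ((565.9868774414062, -236.13450622558594), (118.21493530273438, 23.197240829467773), 9.63987922668457)
```

View pics/w0.png

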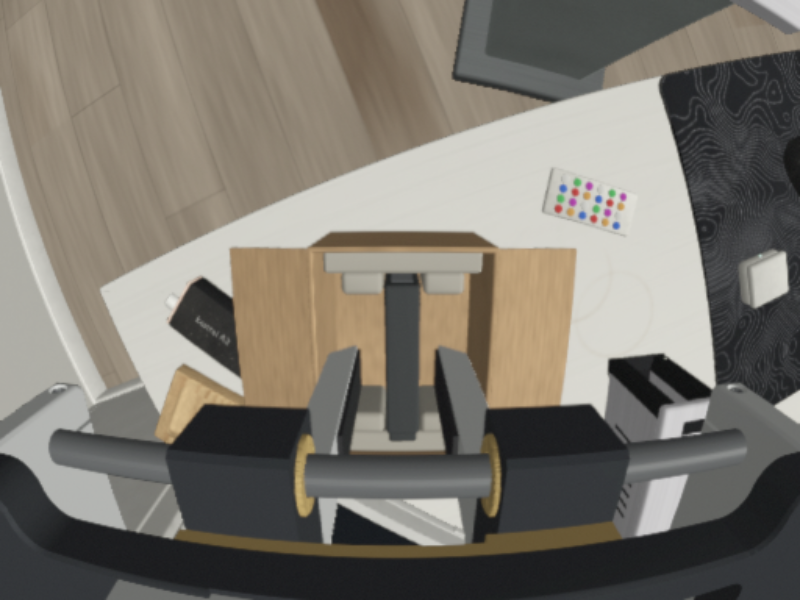

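The wrist view shows both flaps flat outwards and the cartridge at (400,355), standing between the two open fingers. The ribbed end is at (400,290), nearer the robot.

{"fn": "move_arm", "kwargs": {"moves": "60 -7 2 0 0; 60 -6 1 0 0; 60 0 0 30 -0.2; 60 0 0 30 0; 60 0 0 30 0; 60 0 0 30 0; 60 0 0 30 0; 60 0 0 20 0; 60 0 0 0 0; 24 0 0 0 0; 15 0 0 0 0; 15 0 0 0 0", "newtons": 25}}

```text
time: 8.65
position: [0.532, -0.2444, 0.0373]
orientation: [-0.084, 0.996, -0.001, 0.001]
contact_force: [0.4, -0.3, 0.3]
gripper_width: 0.462
grip_force: 0.0
```

{"fn": "move_arm", "kwargs": {"moves": "15 0 0 0 0; 15 0 0 0 0; 15 0 0 0 0; 15 0 0 0 0; 15 0 0 0 0; 15 0 0 0 0"}}

```text
time: 9.15
position: [0.5313, -0.2435, 0.037]
orientation: [-0.084, 0.996, -0.0, 0.0]
contact_force: [-0.7, 1.5, 5.5]
gripper_width: 0.253
grip_force: 25.0
```

Run:
```python
from h import *
go(.5305,-.242,.036,99.7); s=state(); print(s["grip_force"],s["gripper_width"]*94,s["wrist_torque"])
```

```text
t 9.15 pos [ 0.5313 -0.2435  0.037 ] ty 99.66 tilt [ 0.0008 -0.0002] shift [0.5 1.6 1. ] turn -0.04 F [-0.7  1.5  5.5]
24.98276263475418 23.787209116837946 [ 0.4926708   0.16011622 -0.01504756]
```

{"fn": "move_arm", "kwargs": {"moves": "15 0 0 -8 0; 15 0 0 -15 0; 15 0 0 -25 0; 15 0 0 -25 0; 15 0 0 -25 0; 15 0 0 -25 0; 15 0 0 -7 0; 15 0 0 0 0; 15 0 0 0 0"}}

```text
time: 9.9
position: [0.5303, -0.2434, 0.1652]
orientation: [-0.084, 0.996, 0.0, -0.001]
contact_force: [0.1, 0.1, -2.2]
gripper_width: 0.257
grip_force: 25.0
```

Run:
```python
from h import *
s=state(); go(.53,-.24,.16,102.9); print(s["grip_force"],s["wrist_torque"])
# dock from saved pics, all three cams
def rect(C,D,n):
    m=(D>0)&(abs(C[...,2]-.114)<.006)&(abs(C[...,0]-.63)<.13)&(abs(C[...,1]-.005)<.09)
    P=C[m][:,:2].astype(np.float32)*1000; r=cv2.minAreaRect(P); print(n,len(P),r)
    e=np.cov(P.T); w,V=np.linalg.eigh(e); print("  pca",P.mean(0),np.degrees(np.arctan2(V[1,1],V[0,1])))
for n in["top","scene"]:
    p,D=camera(n); rect(cloud(n,D),D,n)
    if n=="scene": cv2.imwrite("pics/s3.png",cv2.resize(p[110:310,130:400],(800,593)))
p,D,C=wcloud(); rect(C,D,"wrist"); cv2.imwrite("pics/w1.png",cv2.resize(p,(800,600)))
# cartridge long-axis from scene side? dark pts above carton
for n in["top","scene"]:
    for l in["bay_mouth","cartridge_lead","cartridge_grip_end"]:
        q=pinpoint(l,n)
        if q: print(n,l,q[0]["confidence"],np.round(q[0]["point"],1), np.round(atz(n,q[0]["point"],.012 if l=="bay_mouth" else .124),4))
```

```text
t 9.9 pos [ 0.5303 -0.2434  0.1652] ty 99.65 tilt [-0.0013  0.0004] shift [-0.3  3.3  5.2] turn -3.25 F [ 0.1  0.1 -2.2]
24.981477856636047 [ 0.05583253  0.14256854 -0.00861917]
top 1311 ((627.2326049804688, 11.386100769042969), (150.23333740234375, 64.08908081054688), 12.651849746704102)
  pca [626.14105   10.827987] -167.418072368769
scene 650 ((627.4136352539062, 8.212135314941406), (160.3996124267578, 66.01260375976562), 12.868083953857422)
  pca [617.005       3.8911943] -166.5023171098711
wrist 349 ((608.5901489257812, -26.704618453979492), (101.2844009399414, 12.744734764099121), 6.735958099365234)
  pca [606.3828  -26.16465] -169.2083590568941
top bay_mouth 0.79 [212.9 215.1] [ 0.5536 -0.0008  0.012 ]
scene bay_mouth 0.6 [213.  215.3] [ 0.5624 -0.0097  0.012 ]
scene cartridge_lead 0.69 [280.9 207.5] [ 0.5747 -0.2288  0.124 ]
scene cartridge_grip_end 0.92 [269.3 219.8] [ 0.5149 -0.2357  0.124 ]
```

View pics/s3.png

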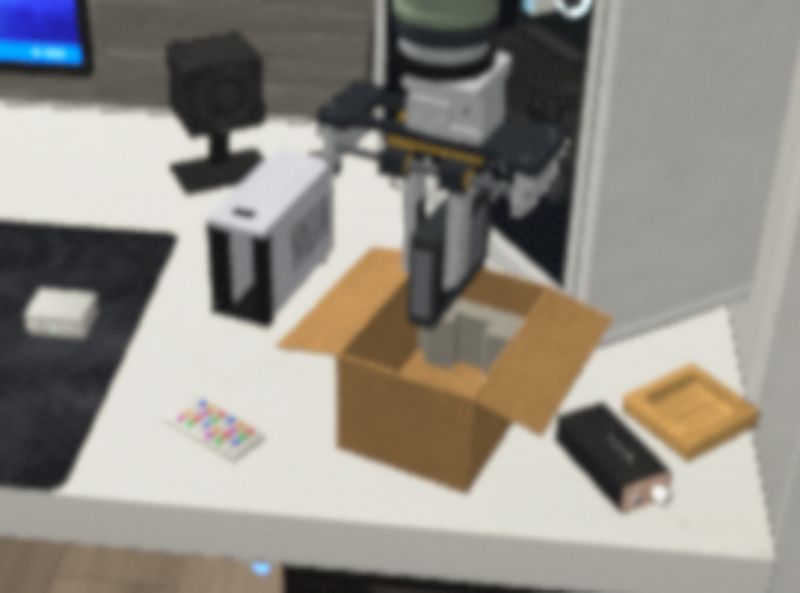

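The scene view shows the cartridge at (435,260), held upright and clear of the carton, both flaps folded back, and the dock mouth at (240,270) open and free. Next I'll move in front of the dock.

Run:
```python
from h import *
go(.4314,-.0361,.165,102.7)
```

```text
t 10.35 pos [ 0.5307 -0.2434  0.1655] ty 99.65 tilt [-0.001   0.0006] shift [ 63.1 221.    0.7] turn -3.05 F [ 0.3 -0.3 -2. ]
```

{"fn": "move_arm", "kwargs": {"moves": "15 4 10 0 0; 15 8 20 0 0; 15 8 30 0 0; 15 8 30 0 0; 15 8 30 0 0; 15 8 30 0 0; 15 8 30 0 0; 15 6 25 0 0; 15 5 16 0 -1; 15 0 0 0 -1; 15 0 0 0 -1; 15 0 0 0 0"}}

```text
time: 11.35
position: [0.4322, -0.0366, 0.1665]
orientation: [-0.111, 0.994, -0.0, 0.001]
contact_force: [-0.5, 0.2, -1.9]
gripper_width: 0.251
grip_force: 25.0
```

Run:
```python
from h import *
go(.4314,-.0361,.10,102.7)
p,D,C=wcloud(); cv2.imwrite("pics/w2.png",cv2.resize(p,(800,600))); np.savez("w2.npz",p=p,D=D,C=C)
def rect(C,D,n):
    m=(D>0)&(abs(C[...,2]-.114)<.006)&(abs(C[...,0]-.63)<.13)&(abs(C[...,1]-.005)<.09)
    P=C[m][:,:2].astype(np.float32)*1000; r=cv2.minAreaRect(P); print(n,len(P),r)
rect(C,D,"w")
```

```text
t 11.35 pos [ 0.4322 -0.0366  0.1665] ty 102.7 tilt [ 0.0012 -0.0008] shift [ 0.7  0.7 66.5] turn 0.0 F [-0.5  0.2 -1.9]
w 438 ((567.521728515625, -4.355140686035156), (29.520118713378906, 63.40083694458008), 12.78564453125)
```

View pics/w2.png

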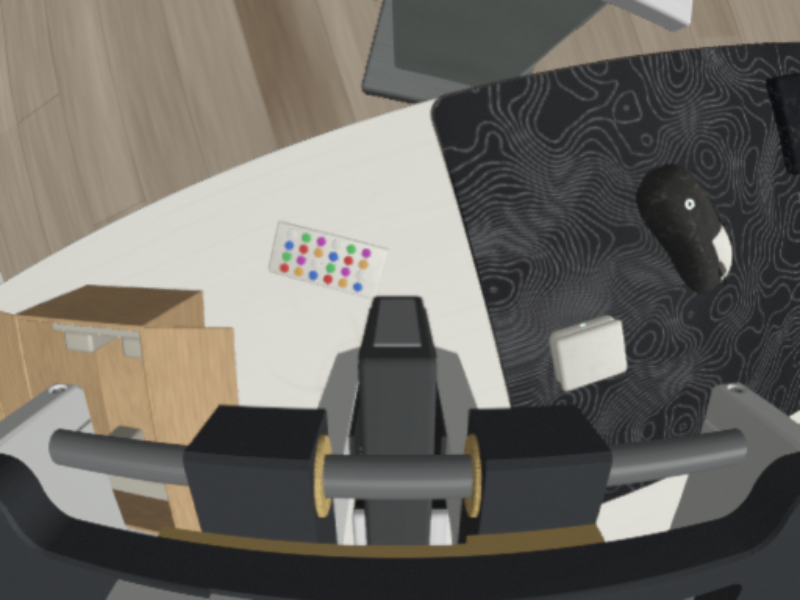

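The wrist view shows the cartridge at (398,420), held straight. The dock's top edges are visible either side of it at (355,525) and (440,525), the remote is clear at (325,255), and the dock lies straight ahead. I'll shift 1.5 mm left, lower and start the entry.

{"fn": "move_arm", "kwargs": {"moves": "15 0 1.5 15 0; 15 0 0 30 0; 15 0 0 30 0; 15 0 0 30 0; 15 0 0 14 0; 15 0 0 0 0; 15 0 0 0 0"}}

```text
time: 11.98
position: [0.4312, -0.0355, 0.0466]
orientation: [-0.109, 0.994, 0.0, -0.001]
contact_force: [0.8, 0.0, -2.1]
gripper_width: 0.253
grip_force: 25.0
```

Run:
```python
from h import *
go(.4322,-.0366,.047,102.75)
p,D=camera("scene"); C=cloud("scene",D); cv2.imwrite("pics/s4.png",cv2.resize(p[150:260,150:300],(800,587),interpolation=cv2.INTER_CUBIC))
```

```text
t 11.98 pos [ 0.4312 -0.0355  0.0466] ty 102.56 tilt [-0.0019  0.0004] shift [-0.7 -1.3 -0.4] turn -0.19 F [ 0.8  0.  -2.1]
```

View pics/s4.png

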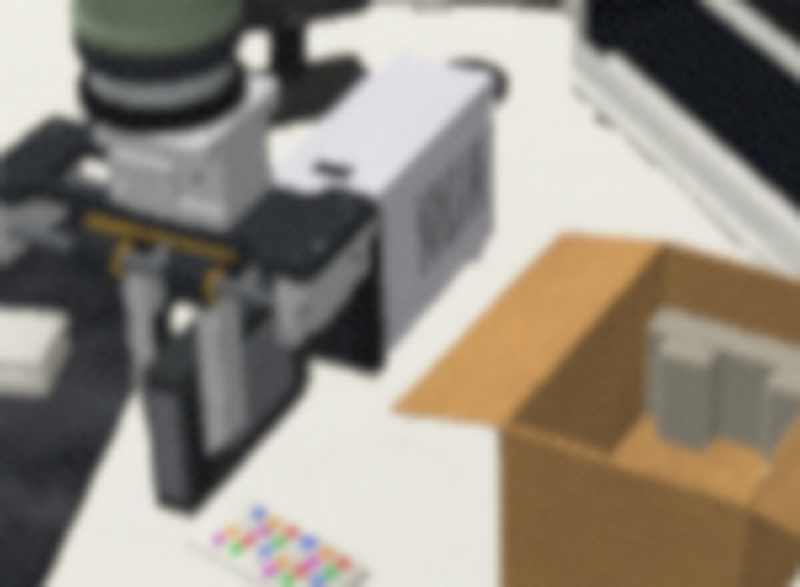

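The cartridge at (230,430) stands level in front of the mouth, its lead near the dock front at (340,330). I'll advance slowly.

{"fn": "move_arm", "kwargs": {"moves": "15 -8 0 0 -0.1; 15 -8 0 0 0; 15 -8 0 0 0; 15 -5 0 0 0; 15 -4 0 0 0; 15 -4 0 0 0; 15 -4 0 0 0; 15 -4 0 0 0; 15 0 0 0 0"}}

```text
time: 12.78
position: [0.4761, -0.0248, 0.0472]
orientation: [-0.111, 0.994, -0.0, 0.0]
contact_force: [1.2, -0.3, -2.0]
gripper_width: 0.254
grip_force: 25.0
```

Run:
```python
from h import *
go(.4322,-.0366,.047,102.75); s=state(); print(s["wrist_torque"])
T=R.from_quat(s["orientation"]).as_matrix(); print("tool F",T.T@s["contact_force"])
```

```text
t 12.78 pos [ 0.4761 -0.0248  0.0472] ty 102.77 tilt [ 0.0007 -0.0001] shift [45.5 -1.8  0.2] turn 0.02 F [ 1.2 -0.3 -2. ]
[ 0.01882589  0.04094051 -0.01850308]
tool F [-1.05615963 -0.56199015  1.99106949]
```

{"fn": "move_arm", "kwargs": {"moves": "15 -4 0 0 0; 15 -4 0 0 0; 15 -4 0 0 0; 15 -4 0 0 0; 15 -4 0 0 0; 15 -4 0 0 0; 15 0 0 0 0"}}

```text
time: 13.37
position: [0.4998, -0.0195, 0.0473]
orientation: [-0.111, 0.994, -0.0, 0.001]
contact_force: [0.1, -0.6, -2.3]
gripper_width: 0.253
grip_force: 25.0
```

Run:
```python
from h import *
go(.4761,-.0248,.047,102.75); s=state(); print(s["wrist_torque"])
T=R.from_quat(s["orientation"]).as_matrix(); print("tool F",T.T@s["contact_force"])
```

```text
t 13.37 pos [ 0.4998 -0.0195  0.0473] ty 102.76 tilt [ 0.0011 -0.0001] shift [24.3  0.1  0.3] turn 0.01 F [ 0.1 -0.6 -2.3]
[-0.0081945   0.07441894 -0.03596742]
tool F [ 0.08388917 -0.6346534   2.2957827 ]
```

{"fn": "move_arm", "kwargs": {"moves": "15 -4 0 0 0; 15 -4 0 0 0; 15 -4 0 0 0; 15 -4 0 0 0; 15 -4 0 0 0; 15 -4 0 0 0; 15 -4 0 0 0; 15 -4 0 0 0; 15 0 0 0 0"}}

```text
time: 14.12
position: [0.531, -0.0124, 0.0473]
orientation: [-0.111, 0.994, -0.0, 0.001]
contact_force: [-1.0, 0.6, -2.1]
gripper_width: 0.251
grip_force: 25.0
```

Run:
```python
from h import *
go(.4761,-.0248,.047,102.75); s=state(); print(s["wrist_torque"])
T=R.from_quat(s["orientation"]).as_matrix(); print("tool F",T.T@s["contact_force"])
p,D=camera("scene"); cv2.imwrite("pics/s5.png",cv2.resize(p[150:260,150:300],(800,587),interpolation=cv2.INTER_CUBIC))
```

```text
t 14.12 pos [ 0.531  -0.0124  0.0473] ty 102.76 tilt [ 0.0011 -0.0001] shift [56.3  0.1  0.3] turn 0.01 F [-1.   0.6 -2.1]
[-0.04552957  0.01592742  0.03225182]
tool F [0.82675395 0.83076024 2.05360771]
```

View pics/s5.png

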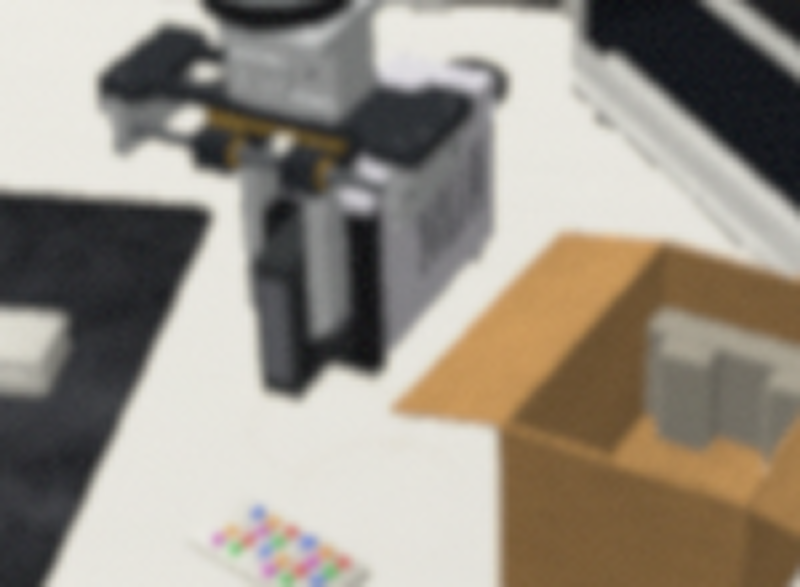

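The cartridge is about 70 mm into the bay and straight. The fingers at (325,280) are still just outside the dock's front. I'll go a little further, set it on the bay floor and release.

{"fn": "move_arm", "kwargs": {"moves": "15 -4 0 0 0; 15 -3 0 0 0; 15 0 0 1 0; 15 0 0 1 0; 15 0 0 0.5 0; 15 0 0 0 0; 15 0 0 0 0"}}

```text
time: 14.75
position: [0.5369, -0.0109, 0.045]
orientation: [-0.111, 0.994, -0.0, 0.0]
contact_force: [0.3, 0.3, 1.2]
gripper_width: 0.254
grip_force: 25.0
```

Run:
```python
from h import *
go(.4761,-.0248,.047,102.75); s=state(); print(s["wrist_torque"])
```

```text
t 14.75 pos [ 0.5369 -0.0109  0.045 ] ty 102.75 tilt [0.0005 0.    ] shift [62.4 -0.1 -2. ] turn 0.0 F [0.3 0.3 1.2]
[ 0.09556339  0.04804269 -0.00078717]
```

{"fn": "move_arm", "kwargs": {"moves": "30 0 0 0 0; 40 0 0 0 0; 50 0 0 0 0; 50 0 0 0 0; 50 0 0 0 0; 50 8 0 0 0; 50 16 0 0 0; 50 20 0 0 0; 50 16 0 -3 0; 0 0 0 0 0; 0 0 0 0 0; 0 0 0 0 0"}}

```text
time: 15.75
position: [0.4791, -0.0243, 0.048]
orientation: [-0.111, 0.994, -0.0, 0.001]
contact_force: [0.3, -0.3, -0.2]
gripper_width: 0.356
grip_force: 0.0
```

Run:
```python
from h import *
go(.4761,-.0248,.047,102.75); print(state()["gripper_width"]*94)
p,D=camera("scene"); cv2.imwrite("pics/s6.png",cv2.resize(p[150:260,150:300],(800,587),interpolation=cv2.INTER_CUBIC))
```

```text
t 15.75 pos [ 0.4791 -0.0243  0.048 ] ty 102.74 tilt [ 0.0016 -0.0002] shift [3.  0.2 1. ] turn -0.01 F [ 0.3 -0.3 -0.2]
33.49361228840677
```

View pics/s6.png

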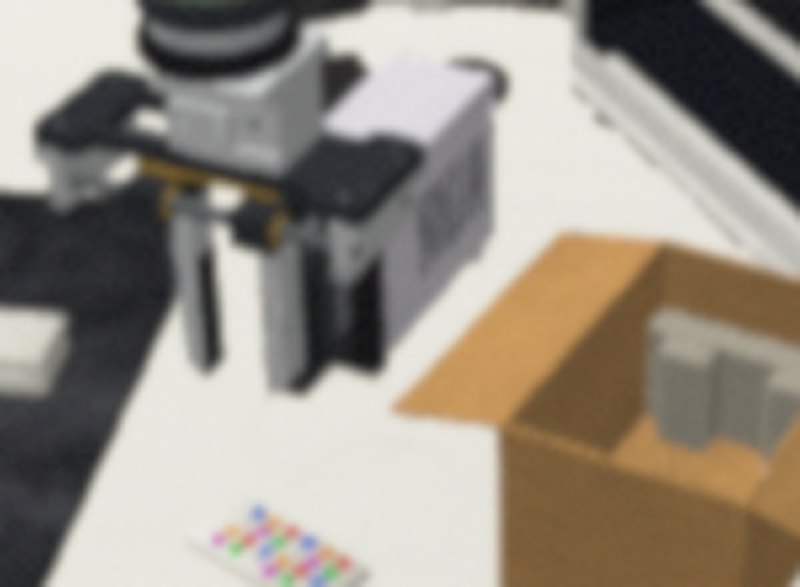

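The fingers are clear behind the cartridge, which stays in the bay with its ribbed end at (330,310). Next I'll close the fingers, lower them and push gently.

{"fn": "move_arm", "kwargs": {"moves": "0 0 0 7 0; 0 0 0 6 0; 0 0 0 0 0; 0 0 0 0 0; 0 0 0 0 0; 0 0 0 0 0; 0 -8 0 0 0; 0 -8 0 0 0; 0 -2 0 0 0; 0 0 0 0 0"}}

```text
time: 16.63
position: [0.4973, -0.0202, 0.0351]
orientation: [-0.111, 0.994, -0.0, 0.001]
contact_force: [-0.5, -0.2, 0.0]
gripper_width: 0.007
grip_force: 0.0
```

{"fn": "move_arm", "kwargs": {"moves": "0 -2 0 0 0; 0 -2 0 0 0; 0 -2 0 0 0; 0 -2 0 0 0; 0 -2 0 0 0; 0 -2 0 0 0; 0 -2 0 0 0; 0 -2 0 0 0; 0 0 0 0 0"}}

```text
time: 17.38
position: [0.5118, -0.0166, 0.0346]
orientation: [-0.111, 0.994, 0.0, 0.0]
contact_force: [-0.4, -0.0, 0.6]
gripper_width: 0.005
grip_force: 0.1
```

Run:
```python
from h import *
go(.5531,-.0076,.035,102.75); s=state(); T=R.from_quat(s["orientation"]).as_matrix(); print("tool F",T.T@s["contact_force"])
```

```text
t 17.38 pos [ 0.5118 -0.0166  0.0346] ty 102.75 tilt [0.0005 0.0001] shift [-42.2  -0.3  -0.4] turn 0.0 F [-0.4 -0.   0.6]
tool F [ 0.36326547  0.06436368 -0.60396958]
```

{"fn": "move_arm", "kwargs": {"moves": "0 -2 0 0 0; 0 -2 0 0 0; 0 -2 0 0 0; 0 -2 0 0 0; 0 -2 0 0 0; 0 -2 0 0 0"}}

```text
time: 17.88
position: [0.5233, -0.014, 0.0346]
orientation: [-0.111, 0.994, 0.0, 0.0]
contact_force: [-0.4, 0.5, -0.3]
gripper_width: 0.009
grip_force: 0.4
```

{"fn": "move_arm", "kwargs": {"moves": "0 -1 0 0 0; 0 -1 0 0 0; 0 -1 0 0 0"}}

```text
time: 18.13
position: [0.5261, -0.0133, 0.0346]
orientation: [-0.111, 0.994, 0.0, -0.0]
contact_force: [-0.4, -0.0, -0.4]
gripper_width: 0.002
grip_force: 0.5
```

{"fn": "move_arm", "kwargs": {"moves": "0 -1 0 0 0; 0 -1 0 0 0"}}

```text
time: 18.3
position: [0.528, -0.0129, 0.0346]
orientation: [-0.111, 0.994, 0.0, 0.0]
contact_force: [-0.7, -0.1, -0.3]
gripper_width: 0.005
grip_force: 0.4
```

{"fn": "move_arm", "kwargs": {"moves": "0 -1 0 0 0; 0 -1 0 0 0"}}

```text
time: 18.47
position: [0.53, -0.0125, 0.0346]
orientation: [-0.111, 0.994, 0.0, -0.0]
contact_force: [-1.5, -0.8, -0.1]
gripper_width: 0.006
grip_force: 0.4
```

{"fn": "move_arm", "kwargs": {"moves": "0 -1 0 0 0; 0 0 0 0 0"}}

```text
time: 18.63
position: [0.5312, -0.0122, 0.0347]
orientation: [-0.111, 0.994, -0.0, 0.0]
contact_force: [-0.5, -0.8, -1.6]
gripper_width: 0.004
grip_force: 0.2
```

{"fn": "move_arm", "kwargs": {"moves": "0 -1 0 0 0; 0 0 0 0 0"}}

```text
time: 18.8
position: [0.5315, -0.0121, 0.0347]
orientation: [-0.111, 0.994, -0.0, -0.001]
contact_force: [-3.2, -0.5, 1.3]
gripper_width: 0.007
grip_force: 1.5
```

{"fn": "move_arm", "kwargs": {"moves": "0 -1 0 0 0; 0 0 0 0 0; 0 0 0 0 0"}}

```text
time: 19.05
position: [0.5314, -0.0121, 0.0347]
orientation: [-0.111, 0.994, -0.0, -0.002]
contact_force: [-6.8, -0.8, 4.7]
gripper_width: 0.008
grip_force: 3.2
```

{"fn": "move_arm", "kwargs": {"moves": "0 -1 0 0 0; 0 0 0 0 0; 0 0 0 0 0"}}

```text
time: 19.3
position: [0.5313, -0.0121, 0.0347]
orientation: [-0.111, 0.994, -0.0, -0.003]
contact_force: [-9.6, -2.6, 6.9]
gripper_width: 0.001
grip_force: 4.8
```

The force rises with no further movement, so the cartridge is home against the stop. I'll back off straight, then lift clear and look.

{"fn": "move_arm", "kwargs": {"moves": "0 3 0 0 0; 0 8 0 0 0; 0 20 0 0 0; 0 30 0 0 0; 0 30 0 -20 0; 0 10 0 -35 0; 0 0 0 -35 0; 0 0 0 -35 0; 0 0 0 0 0; 0 0 0 0 0"}}

```text
time: 20.13
position: [0.4377, -0.0345, 0.1625]
orientation: [-0.111, 0.994, -0.001, 0.004]
contact_force: [-0.4, 0.4, -0.6]
gripper_width: 0.004
grip_force: 0.0
```

Run:
```python
from h import *
go(.5531,-.0076,.035,102.75)
p,D=camera("scene"); cv2.imwrite("pics/s7.png",cv2.resize(p[120:310,130:400],(800,563),interpolation=cv2.INTER_CUBIC))
P,Dt=camera("top")
u=np.radians(12.75); ax=np.array([np.cos(u),np.sin(u),0]); ay=np.array([-ax[1],ax[0],0]); o=np.array([.5531,-.0076,0])
for n,D in(("scene",D),("top",Dt)):
    C=cloud(n,D)-o; a,b,z=C@ax,C@ay,C[...,2]
    for lo,hi in((.02,.05),(.05,.08),(.08,.1)):
        m=(D>0)&(z>lo)&(z<hi)&(a>-.06)&(a<-.003)&(abs(b)<.02); print(n,lo,m.sum(),np.round(np.percentile(a[m],[2,10,50]),4) if m.sum() else "", np.round(np.percentile(b[m],[5,95]),4) if m.sum() else "",np.round(z[m].max(),4) if m.sum() else "")
```

```text
t 20.13 pos [ 0.4377 -0.0345  0.1625] ty 102.74 tilt [ 0.0077 -0.0018] shift [-117.6    1.3  128.3] turn -0.01 F [-0.4  0.4 -0.6]
scene 0.02 76 [-0.0173 -0.0157 -0.0128] [-0.013   0.0083] 0.0497
scene 0.05 84 [-0.0169 -0.0157 -0.0133] [-0.0133  0.0099] 0.0796
scene 0.08 65 [-0.0159 -0.0147 -0.0113] [-0.0125  0.0093] 0.0993
top 0.02 7 [-0.0133 -0.0133 -0.0125] [-0.0103  0.0101] 0.0457
top 0.05 9 [-0.0132 -0.013  -0.0126] [-0.0105  0.0043] 0.0797
top 0.08 36 [-0.0129 -0.0123 -0.0081] [-0.0083  0.0122] 0.0996
```

View pics/s7.png

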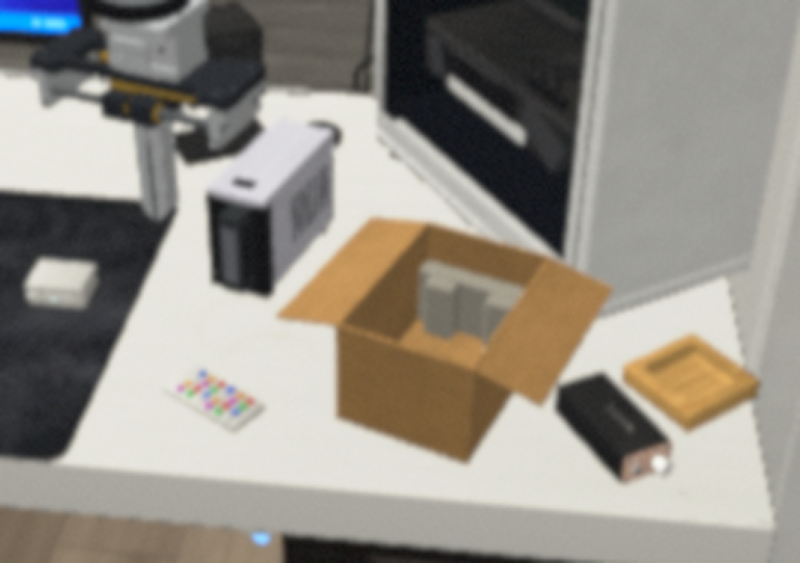

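The cartridge sits in the bay at (235,250), sticking out about 13–15 mm. The flaps are folded back and the bystanders haven't moved.

```bash
python3 -c "
from station import hand_in
print(hand_in())"
```

```text
the job is handed in; nothing more can be done
None
```

The job is handed in at about 20 s of the 64 s allowed: both flaps are folded back, and the cartridge is in the dock bay plain end first, pushed gently home against the stop and upright throughout.

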